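Weigh down a specimen card for photography

ROBOT

A 7-joint arm with a two-finger parallel gripper is mounted at the origin on the work surface. World frame = base frame: x ahead of the robot, y to its left, z up, the work surface at z = 0. Lengths are in m, angles in rad, forces in N, time in s.
With the tool pointing down it reaches from about 0.425 to 0.975 m from the base axis. Payload 16.7 kg.
Tool frame: the origin (TCP) lies between the finger pads; the fingertips stand 14 mm ahead of it and the grasp point (between the pads) lies 5 mm behind it; z points along the fingers, y is the line along which they close (so a half turn about z gives the same grasp; the last joint's range is limited). The gripper opens to 85 mm and grips with 20 to 120 N. Pads are 22 mm wide; open, the fingers measure 114 mm over their backs; the gripper's body (76 mm by 85 mm) begins 54 mm behind the grasp point. The pads swing forward as they close: fully open they stand 13 mm farther back than shut.
Start: joints at [-1.294, 0.426, 0.074, 1.606, -0.034, 1.111, -0.067], TCP at [0.279, 0.614, 0.224] pointing down, gripper open.
Joint ranges: [-2.85, 2.85], [-0.5, 2.14], [-1.23, 1.37], [0.21, 2.46], [-1.02, 4.16], [0.16, 2.05], [-2.73, 2.73]. Speed limits (rad/s): [1.89, 1.89, 2.39, 2.39, 3.01, 3.01, 3.01].

INTERFACE

Orientations are given as a unit quaternion [w, x, y, z].
In Python, from rig import bot, vision, order gives the robot as it stands. The module is installed in compiled form; this text tells all that it offers.
- The arm moves only by the tool move_arm, never from a script. Its argument "moves" is a list of rows, each an object of numbers: "rx", "ry", "rz": the turn, a rotation vector about the tool's x, y, z in rad; "tx", "ty", "tz": the shift along the tool's x, y, z in mm; "claw": the opening, from -1 (shut) to 1 (fully open). A call has 1 to 20 rows; each row is the pose to reach, as a shift and turn from the pose commanded when the call began, along the tool's axes at that moment; what a row does not reach only later rows make up. A row lasts 1/12 s, in which the tool goes at most 41.7 mm and 7.16 degrees, less where a joint would pass 70% of its speed; a pose out of reach is approached as far as the arm can. A call with a gripper value outside its range is refused whole. The fingers move at their own pace and stop on an object; "grip_force" is the grip in N (left out, the last holds). Time passes only in rows, so rows that repeat a pose let the fingers close. It gives the time, the measured TCP pose, the force, the opening and the grip force at its end, in the units of the state.
- bot.state(): the state, without advancing time (a new reading comes with each control period).
- vision.capture(name): name is "scene" or "top" or "wrist"; returns a dict with "img" (420x560x3 uint8, red, green, blue), "fx", "fy", "cx", "cy" (pixels), "R" (3x3) and "t" (3): a world point X has camera coordinates R X + t; the wrist camera has in their place "mount" (4x4, takes a point from camera to tool coordinates, whose origin is the TCP and whose axes are the flange's). Camera axes: x right, y down, z forward; pixel columns grow to the right and rows downward; lengths in m; the calibration is good to about 2 mm. A picture is of the moment at which its call begins: read the wrist's pose just before it. There is no depth.
- order.sign_off(): hands the job in; it is judged then, once.
The state is a dict: "t": time; "joint_pos": joint angles; "dq": joint speeds; "joint_efforts": joint torques, N m; "ee_pos": TCP position; "orientation": TCP orientation; "ft_force": force on the tool from outside, world axes, zero at the start; "ft_torque": the same for the moment, N m; "width": finger opening in m; "gripper_force": force on a finger pad.
Only numpy, scipy, OpenCV 4.12 (cv2) and the standard library are available. Lean on these libraries where they do the work, as an engineer would, in place of code of your own. Each camera call takes 0.05 s, during which the arm holds its last target. There are 200 camera calls.

TASK

Take the two long steel weights out of the sloped tray and lay them on the specimen card, one along each of its two blank side margins: flat, in the middle of the margin and parallel to the card's sides, so that the mounted plant stays uncovered. Set them down gently rather than dropping them. Leave the short weight where it lies in its compartment, and do not disturb the tape roll, carton and brush.

Things in the scene. Friction and masses are not known exactly. Their poses are not given: they have to be found in the camera images.
- tray: Fixed white plastic tray on a low stand: three equal open compartments side by side across y. Its floor slopes 0.31 rad, higher at the far (+x) end. Outside 165 (up the slope) x 245 (y) x 35 deep, walls and floor 5 thick; compartments 155 x 75 inside, centres at y = -80, 0, 80. Origin: on the table 34 below the centre of the tray's underside; z up (frame level).
- board: Fixed grey copy board on the table, 200 (x) x 290 (y) x 15 high, with a specimen card 170 x 240 x 2 fixed on its middle (card top 17 above the table). The card's middle, 130 wide (y) over its whole depth, is a brown mount with a pressed plant; left and right of it are blank white margins 55 wide, 170 long. Origin: centre of the underside; z up.
- margin_left (a point): Point in the middle of the blank white left margin of the specimen card (towards the board's +y side), on the card's top face. Axes as the board: x along the margin (170 long), y across it (55 wide).
- margin_right (a point): Point in the middle of the blank white right margin of the specimen card (towards the board's -y side), on the card's top face. Axes as the board: x along the margin (170 long), y across it (55 wide).
- long_a: One of the two equal long weights. Plain steel bar 120 long (own x), 28 wide (y), 14 thick (z), with an upright grip rib on its middle, 45 long (x), 14 thick (y), rising from 14 to 45 above the underside. About 0.4 kg. Starts in any one of the tray's compartments, x up the slope. Origin: centre of its underside; z out of its top.
- long_b: The other long weight. Plain steel bar 120 long (own x), 28 wide (y), 14 thick (z), with an upright grip rib on its middle, 45 long (x), 14 thick (y), rising from 14 to 45 above the underside. About 0.4 kg. Starts in any one of the tray's compartments, x up the slope. Origin: centre of its underside; z out of its top.
- short: The short weight, to be left alone. Plain steel bar 70 long (own x), 28 wide (y), 14 thick (z), with an upright grip rib on its middle, 45 long (x), 14 thick (y), rising from 14 to 45 above the underside. About 0.3 kg. Starts in any one of the tray's compartments, x up the slope. Origin: centre of its underside; z out of its top.
- tape: Bystander: roll of pale tape lying flat, outer radius 50, inner radius 38, 24 high, beyond the work. Origin: centre of its underside.
- carton: Bystander: small cardboard carton 75 x 75 x 60 high. Origin: centre of its underside.
- brush: Bystander: wooden-handled brush about 180 long, lying near the robot. Origin: under its middle.
Mind the look-alikes: they are no part of the job. Leave any black or yellow look-alike of the long_b alone. Leave any purple look-alike of the long_a alone.

How it is judged:
By the outcome, as a careful person would: the job done as asked, in the order asked, and still so for the second after the job is handed in, with the robot touching nothing.
It also fails if it takes over 54 s, if anything falls off the work surface, if the arm or the gripper's body presses on something with over 40 N, if the wrist force passes 120 N, or if a joint passes its speed limit or range.

## Working session

There is one attempt and no reset: what is moved stays moved. The work goes in short steps, Python scripts to look and compute and a tool call to move; the robot and the scene stay as the last step left them, time stands still between calls to the robot, and variables do not carry over. Pictures are saved under pics/ and viewed, at most 10 in all, crops included, and the job is handed in when it is done.

Besides the shell and the picture viewer there is one more tool, called after "Request:" as a command line: name --argument value ..., lists and objects as JSON in quotes. move_arm: Moves the arm, as the interface text tells. Its arguments: {"type":"object","properties":{"moves":{"type":"array"},"grip_force":{"type":"number"}},"required":["moves"]}

```bash
ls; mkdir -p pics; python3 - <<'E'
from rig import bot, vision
import cv2, numpy as np, pickle
s=bot.state(); print(s)
for n in ("top","scene"):
    c=vision.capture(n); pickle.dump(c,open(f"{n}.pkl","wb")); cv2.imwrite(f"pics/{n}1.png",c["img"][:,:,::-1]); print(n,{k:c[k] for k in c if k!="img"})
E
```

```text
pics
{'t': 0.0, 'joint_pos': array([-1.29350616,  0.42673369,  0.0738345 ,  1.60661144, -0.0341389 ,
        1.11078856, -0.0670761 ]), 'dq': array([ 5.57217414e-04,  1.10795839e-03, -2.16643255e-03, -1.71323086e-04,
        5.61158032e-05, -1.93489807e-03, -3.42962487e-04]), 'joint_efforts': array([-1.58660328e-04, -9.49819708e+01,  3.76109943e+00, -4.63516581e+01,
        1.93494803e-02,  1.02244053e-02, -1.14070506e-04]), 'ee_pos': array([0.27925112, 0.61406959, 0.22370701]), 'orientation': array([-1.09513529e-04,  2.11784162e-01,  9.77316253e-01, -6.31857608e-04]), 'ft_force': array([ 0.11610935, -0.65002826,  0.38063358]), 'ft_torque': array([-0.00101541,  0.01119807,  0.00718142]), 'gripper_force': 0.0, 'width': 0.08544679908582539}
top {'fx': 403.91996180503696, 'fy': 403.91996180503696, 'cx': 276.46240178297506, 'cy': 202.6967001785597, 'R': array([[ 1.18304345e-02, -9.99929597e-01,  9.17860794e-04],
       [-9.92997225e-01, -1.18563098e-02, -1.17541225e-01],
       [ 1.17543832e-01,  4.79130542e-04, -9.93067580e-01]]), 't': array([0.01104576, 0.50279882, 1.11525247])}
scene {'fx': 496.6182675369471, 'fy': 496.6182675369471, 'cx': 283.8831669958932, 'cy': 214.3355349214104, 'R': array([[-0.34714885,  0.93775175, -0.01045586],
       [ 0.78528812,  0.2845771 , -0.5498531 ],
       [-0.51265021, -0.19909173, -0.83519593]]), 't': array([ 0.16995388, -0.37715298,  1.62033974])}
```

View pics/top1.png

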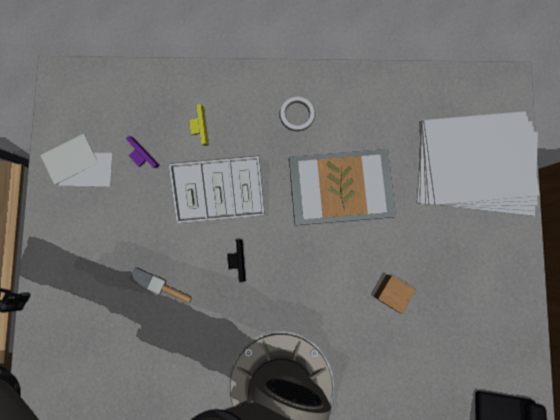

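View pics/scene1.png

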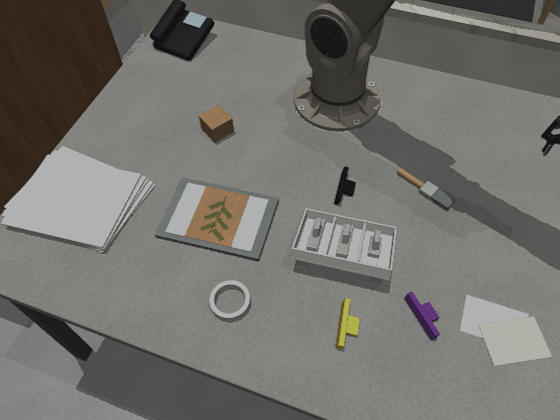

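The top view shows the tray at px (172–264, 157–222), the board at (289–395, 150–225) and the look-alikes outside the tray. Next I'll zoom in on the tray and board.

```bash
python3 - <<'E'
import cv2, numpy as np, pickle
a=pickle.load(open("top.pkl","rb"))["img"][148:228,162:272]
b=pickle.load(open("scene.pkl","rb"))["img"][200:290,285:405]
cv2.imwrite("pics/crop1.png",np.hstack([cv2.resize(x,(400,300*1),interpolation=cv2.INTER_CUBIC) for x in (a,b)])[:,:,::-1])
E
```

```text
(no output)
```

View pics/crop1.png

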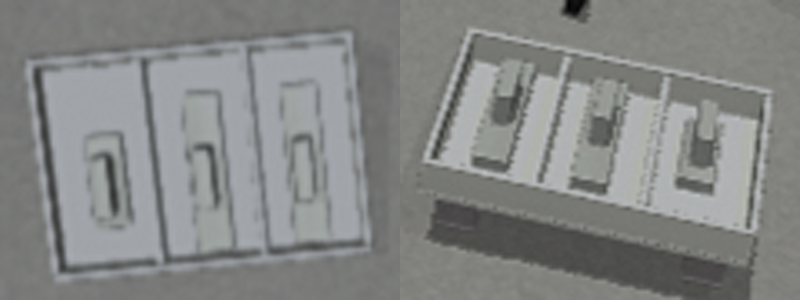

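The crop shows the short weight in the left compartment (+y) and the long ones in the middle and right. I'll get coarse poses from the top view now, then refine them with the wrist camera.

```bash
cat > h.py <<'E'
import numpy as np, cv2, pickle
from scipy.spatial.transform import Rotation as Ro
from scipy.optimize import least_squares
def q2R(q): return Ro.from_quat([q[1],q[2],q[3],q[0]]).as_matrix()
def cam(c,s=None):
    "camera -> world rotation and centre"
    if "mount" in c:
        T=np.eye(4);T[:3,:3]=q2R(s["orientation"]);T[:3,3]=s["ee_pos"];M=T@c["mount"];return M[:3,:3],M[:3,3]
    return c["R"].T,-c["R"].T@c["t"]
def ray(c,px,s=None):
    Rc,o=cam(c,s);px=np.atleast_2d(px).astype(float)
    d=np.c_[(px[:,0]-c["cx"])/c["fx"],(px[:,1]-c["cy"])/c["fy"],np.ones(len(px))]@Rc.T
    return o,d
def onplane(c,px,p,n=(0,0,1),s=None):
    o,d=ray(c,px,s);n=np.array(n,float)
    return o+d*(((np.array(p)-o)@n)/(d@n))[:,None]
def proj(c,X,s=None):
    Rc,o=cam(c,s);q=(np.atleast_2d(X)-o)@Rc
    return np.c_[c["fx"]*q[:,0]/q[:,2]+c["cx"],c["fy"]*q[:,1]/q[:,2]+c["cy"]]
def pose2(model,world):
    "least-squares x,y,yaw: model pts (n,2) -> world"
    f=lambda v:((model@np.array([[np.cos(v[2]),np.sin(v[2])],[-np.sin(v[2]),np.cos(v[2])]])+v[:2])-world).ravel()
    r=least_squares(f,[*world.mean(0),0]);return r.x,np.abs(r.fun).max()
def tool_delta(Rt,pt,Rg,pg):
    "target as shift (mm) and rotvec in tool axes"
    return np.round(1e3*Rt.T@(pg-pt),1),np.round(Ro.from_matrix(Rt.T@Rg).as_rotvec(),3)
def Rz(a): return Ro.from_euler("z",a).as_matrix()
SL=.31
E
python3 - <<'E'
from h import *
from rig import vision,bot
c=pickle.load(open("top.pkl","rb"))
px=np.array([[28,63],[350,33],[370,245],[60,278]])/[400/110,300/80]+[162,148]
far=.0673+.0252;near=.0673-.0252
W=np.vstack([onplane(c,px[i],[0,0,z]) for i,z in zip(range(4),[far,far,near,near])])[:,:2]
m=np.array([[-10.7+78.6,122.5],[-10.7+78.6,-122.5],[-10.7-78.6,-122.5],[-10.7-78.6,122.5]])/1e3
print("tray",pose2(m,W))
# board: card = white+brown within crop
im=c["img"].astype(int);hsv=cv2.cvtColor(c["img"],cv2.COLOR_RGB2HSV)
br=((hsv[...,0]<20)&(hsv[...,1]>90)).astype(np.uint8);br[:, :300]=0;br[:,390:]=0;br[:140]=0;br[228:]=0
br=cv2.morphologyEx(br,cv2.MORPH_CLOSE,np.ones((15,15)))
wh=((hsv[...,2]>150)&(hsv[...,1]<40)).astype(np.uint8);wh[:,:288]=0;wh[:,396:]=0;wh[:150]=0;wh[226:]=0
u=br|wh;u=cv2.morphologyEx(u,cv2.MORPH_OPEN,np.ones((3,3)))
for k in (br,u):
    ys,xs=np.nonzero(k);P=onplane(c,np.c_[xs,ys],[0,0,.017])[:,:2].astype(np.float32)
    print(cv2.minAreaRect(P),len(P))
s=bot.state();w=vision.capture("wrist");print({k:w[k] for k in w if k!="img"})
E
```

```text
tray (array([0.54294462, 0.18034205, 0.11003871]), np.float64(0.0038519073866384312))
((0.5545265078544617, -0.1705336570739746), (0.16822636127471924, 0.12611234188079834), 5.337740421295166) 2523
((0.5546308159828186, -0.17065665125846863), (0.1684170663356781, 0.2385856956243515), 5.3870768547058105) 4681
{'fx': 378.46317243819965, 'fy': 378.46317243819965, 'cx': 283.4926724850849, 'cy': 207.4690676738835, 'mount': array([[ 2.10590383e-04, -9.47857457e-01, -3.18694518e-01,
         8.18867908e-02],
       [ 9.99999180e-01, -2.03048657e-04,  1.26469510e-03,
        -4.65721528e-04],
       [-1.26346117e-03, -3.18694523e-01,  9.47856637e-01,
        -1.48519841e-01],
       [ 0.00000000e+00,  0.00000000e+00,  0.00000000e+00,
         1.00000000e+00]])}
```

```bash
cat >> h.py <<'E'
TR=np.array([.5429,.1803,.110])
def trayf(v=None):
    "tray slope frame: origin on inner floor centre; columns u(up), y, n"
    v=TR if v is None else v
    R=Rz(v[2])@Ro.from_euler("y",-SL).as_matrix()
    return R,np.array([v[0],v[1],.034])+R@[0,0,.005]
def gtool(R): return R@np.diag([-1,1,-1.])
E
python3 - <<'E'
from h import *
from rig import bot
s=bot.state();R,o=trayf()
print(tool_delta(q2R(s["orientation"]),s["ee_pos"],gtool(R),o+R@[0,-.04,.132]),np.round(R,3))
E
```

```text
(array([-404.1, -341.5,   59.8]), array([-0.084, -0.303, -0.532])) [[ 0.947 -0.11  -0.303]
 [ 0.105  0.994 -0.033]
 [ 0.305  0.     0.952]]
```

Request:
move_arm --moves '[{"tx": -25, "ty": -21, "tz": 4, "rx": -0.005, "ry": -0.02, "rz": -0.033, "claw": -0.25}, {"tx": -50, "ty": -43, "tz": 8, "rx": -0.01, "ry": -0.04, "rz": -0.066, "claw": -0.25}, {"tx": -75, "ty": -64, "tz": 11, "rx": -0.016, "ry": -0.057, "rz": -0.1, "claw": -0.25}, {"tx": -101, "ty": -85, "tz": 15, "rx": -0.021, "ry": -0.076, "rz": -0.133, "claw": -0.25}, {"tx": -126, "ty": -107, "tz": 19, "rx": -0.026, "ry": -0.095, "rz": -0.166, "claw": -0.25}, {"tx": -151, "ty": -128, "tz": 22, "rx": -0.031, "ry": -0.113, "rz": -0.2, "claw": -0.25}, {"tx": -177, "ty": -149, "tz": 26, "rx": -0.037, "ry": -0.133, "rz": -0.233, "claw": -0.25}, {"tx": -202, "ty": -171, "tz": 30, "rx": -0.042, "ry": -0.151, "rz": -0.266, "claw": -0.25}, {"tx": -227, "ty": -192, "tz": 34, "rx": -0.047, "ry": -0.17, "rz": -0.3, "claw": -0.25}, {"tx": -253, "ty": -213, "tz": 37, "rx": -0.052, "ry": -0.19, "rz": -0.332, "claw": -0.25}, {"tx": -278, "ty": -235, "tz": 41, "rx": -0.058, "ry": -0.208, "rz": -0.366, "claw": -0.25}, {"tx": -303, "ty": -256, "tz": 45, "rx": -0.063, "ry": -0.227, "rz": -0.4, "claw": -0.25}, {"tx": -328, "ty": -277, "tz": 49, "rx": -0.068, "ry": -0.246, "rz": -0.432, "claw": -0.25}, {"tx": -354, "ty": -299, "tz": 52, "rx": -0.073, "ry": -0.265, "rz": -0.466, "claw": -0.25}, {"tx": -380, "ty": -320, "tz": 56, "rx": -0.079, "ry": -0.284, "rz": -0.5, "claw": -0.25}, {"tx": -404, "ty": -341, "tz": 60, "rx": -0.084, "ry": -0.303, "rz": -0.532, "claw": -0.25}, {"tx": -404, "ty": -341, "tz": 60, "rx": -0.084, "ry": -0.303, "rz": -0.532, "claw": -0.25}, {"tx": -404, "ty": -341, "tz": 60, "rx": -0.084, "ry": -0.303, "rz": -0.532, "claw": -0.25}]'

```text
t: 1.65
ee_pos: [0.5061, 0.1348, 0.1642]
orientation: [0.154, -0.052, 0.987, 0.008]
ft_force: [0.7, 0.6, 0.4]
width: 0.0322
gripper_force: 0.0
```

```bash
python3 - <<'E'
from h import *
from rig import bot,vision
s=bot.state();w=vision.capture("wrist");pickle.dump((s,w),open("w1.pkl","wb"))
R,o=trayf();print(tool_delta(q2R(s["orientation"]),s["ee_pos"],gtool(R),o+R@[0,-.04,.132]),s["width"],s["t"],np.abs(s["dq"]).max())
cv2.imwrite("pics/w1.png",w["img"][:,:,::-1])
E
```

```text
(array([ 0.1,  1.2, -0.4]), array([-0.001,  0.   , -0.004])) 0.032175802828424055 1.65 0.041599368437050775
```

View pics/w1.png

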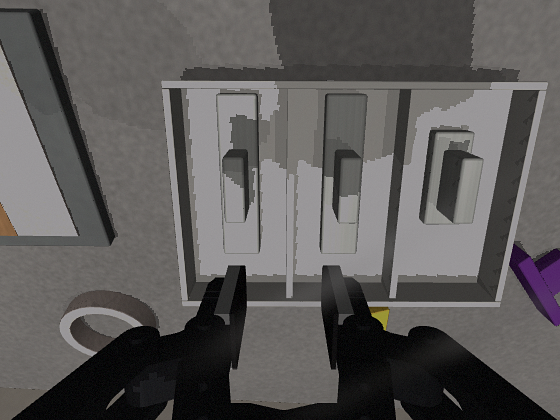

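The wrist view shows the two long bars at px (217–259, 93–253) and (320–366, 93–254), with the short one at right. The rim corners are near (163,83), (546,83), (500,303) and (183,303).

```bash
cat >> h.py <<'E'
def slope(c,px,h,s):
    R,o=trayf();n=R[:,2];return 1e3*(onplane(c,px,o+n*h,n,s)-o)@R
E
python3 - <<'E'
from h import *
s,w=pickle.load(open("w1.pkl","rb"))
print("rim",slope(w,[[163,83],[546,83],[500,303],[183,303]],.030,s).round(1))
print("b bar top",slope(w,[[217,93],[257,93],[259,253],[224,253]],.014,s).round(1))
print("m bar top",slope(w,[[325,93],[366,93],[357,253],[320,254]],.014,s).round(1))
print("b rib top",slope(w,[[223,154],[244,152],[246,221],[227,222]],.045,s).round(1))
print("m rib top",slope(w,[[338,153],[362,153],[358,222],[339,222]],.045,s).round(1))
g=w["img"]
# sub-region zoom for exact corners
cv2.imwrite("pics/w1z.png",cv2.resize(g[80:265,205:375],None,fx=3.2,fy=3.2,interpolation=cv2.INTER_CUBIC)[:,:,::-1])
E
```

```text
rim [[ -80.8 -116.8   30. ]
 [ -79.8  123.8   30. ]
 [  79.6  123.4   30. ]
 [  78.5 -118.4   30. ]]
b bar top [[-74.2 -85.9  14. ]
 [-74.  -59.   14. ]
 [ 44.5 -60.6  14. ]
 [ 44.4 -87.7  14. ]]
m bar top [[-73.9 -13.2  14. ]
 [-73.8  14.4  14. ]
 [ 44.8  15.2  14. ]
 [ 45.5 -13.4  14. ]]
b rib top [[-38.5 -79.2  45. ]
 [-39.8 -66.   45. ]
 [  6.3 -66.4  45. ]
 [  7.  -79.   45. ]]
m rib top [[-38.9  -7.2  45. ]
 [-38.8   7.8  45. ]
 [  7.3   8.   45. ]
 [  7.3  -4.6  45. ]]
```

View pics/w1z.png

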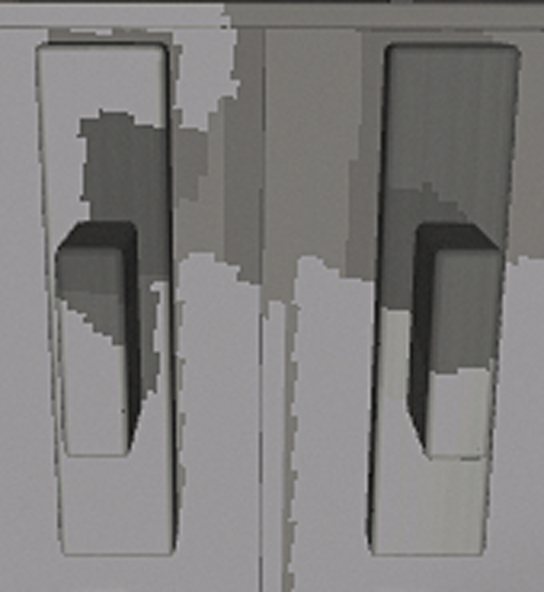

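Request:
move_arm --moves '[{"tx": 5, "ty": -12, "tz": 5, "claw": -0.39}, {"tx": 11, "ty": -24, "tz": 12, "claw": -0.39}, {"tx": 15, "ty": -32, "tz": 25, "claw": -0.39}, {"tx": 15, "ty": -32, "tz": 40, "claw": -0.39}, {"tx": 15, "ty": -32, "tz": 54, "claw": -0.39}, {"tx": 15, "ty": -32, "tz": 66, "claw": -0.39}, {"tx": 15, "ty": -32, "tz": 77, "claw": -0.39}, {"tx": 15, "ty": -32, "tz": 86, "claw": -0.39}, {"tx": 15, "ty": -32, "tz": 93, "claw": -0.39}, {"tx": 15, "ty": -32, "tz": 98, "claw": -0.39}, {"tx": 15, "ty": -32, "tz": 100, "claw": -0.39}, {"tx": 15, "ty": -32, "tz": 100, "claw": -0.39}, {"tx": 15, "ty": -32, "tz": 100, "claw": -0.39}]'

```text
invalid input
```

```bash
python3 - <<'E'
from h import *
from rig import bot,vision
s=bot.state();w=vision.capture("wrist");pickle.dump((s,w),open("w2.pkl","wb"))
R,o=trayf();print(1e3*(s["ee_pos"]-o)@R,s["ft_force"],s["width"],s["t"])
cv2.imwrite("pics/w2.png",w["img"][:,:,::-1])
E
```

```text
[  0.19759445 -39.66522883 131.82685243] [-0.1120403   0.54011277 -0.11397073] 0.03167700901333553 1.7
```

View pics/w2.png

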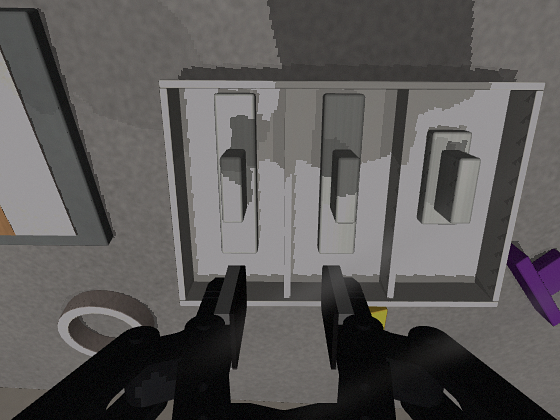

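The move was refused because rows need every key, so the picture shows the same view as before. I'll resend it with full rows.

Request:
move_arm --moves '[{"rx": 0, "ry": 0, "rz": 0, "tx": 5, "ty": -12, "tz": 5, "claw": -0.39}, {"rx": 0, "ry": 0, "rz": 0, "tx": 11, "ty": -24, "tz": 12, "claw": -0.39}, {"rx": 0, "ry": 0, "rz": 0, "tx": 15, "ty": -33, "tz": 25, "claw": -0.39}, {"rx": 0, "ry": 0, "rz": 0, "tx": 15, "ty": -33, "tz": 40, "claw": -0.39}, {"rx": 0, "ry": 0, "rz": 0, "tx": 15, "ty": -33, "tz": 54, "claw": -0.39}, {"rx": 0, "ry": 0, "rz": 0, "tx": 15, "ty": -33, "tz": 66, "claw": -0.39}, {"rx": 0, "ry": 0, "rz": 0, "tx": 15, "ty": -33, "tz": 77, "claw": -0.39}, {"rx": 0, "ry": 0, "rz": 0, "tx": 15, "ty": -33, "tz": 86, "claw": -0.39}, {"rx": 0, "ry": 0, "rz": 0, "tx": 15, "ty": -33, "tz": 93, "claw": -0.39}, {"rx": 0, "ry": 0, "rz": 0, "tx": 15, "ty": -33, "tz": 98, "claw": -0.39}, {"rx": 0, "ry": 0, "rz": 0, "tx": 15, "ty": -33, "tz": 100, "claw": -0.39}, {"rx": 0, "ry": 0, "rz": 0, "tx": 15, "ty": -33, "tz": 100, "claw": -0.39}, {"rx": 0, "ry": 0, "rz": 0, "tx": 15, "ty": -33, "tz": 100, "claw": -0.39}]'

```text
t: 2.83
ee_pos: [0.5259, 0.1059, 0.0649]
orientation: [0.155, -0.054, 0.986, 0.009]
ft_force: [-0.5, -0.2, -0.5]
width: 0.0259
gripper_force: 0.0
```

```bash
python3 - <<'E'
from h import *
from rig import bot,vision
s=bot.state();w=vision.capture("wrist");pickle.dump((s,w),open("w3.pkl","wb"))
R,o=trayf();print(1e3*(s["ee_pos"]-o)@R,s["ft_force"],s["width"],s["t"])
cv2.imwrite("pics/w3.png",w["img"][:,:,::-1])
E
```

```text
[-14.50040909 -72.10904125  32.04302963] [-0.48578725 -0.23019237 -0.53880936] 0.02592147996849415 2.8333
```

View pics/w3.png

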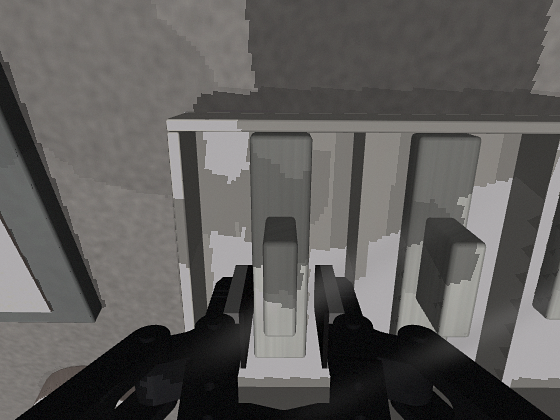

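The rib (px 264–298) sits centred between the pads, so I'll close and lift a little along the tray normal.

Request:
move_arm --grip_force 70 --moves '[{"rx": 0, "ry": 0, "rz": 0, "tx": 0, "ty": 0, "tz": 0, "claw": -1}, {"rx": 0, "ry": 0, "rz": 0, "tx": 0, "ty": 0, "tz": 0, "claw": -1}, {"rx": 0, "ry": 0, "rz": 0, "tx": 0, "ty": 0, "tz": 0, "claw": -1}, {"rx": 0, "ry": 0, "rz": 0, "tx": 0, "ty": 0, "tz": 0, "claw": -1}, {"rx": 0, "ry": 0, "rz": 0, "tx": 0, "ty": 0, "tz": 0, "claw": -1}, {"rx": 0, "ry": 0, "rz": 0, "tx": 0, "ty": 0, "tz": 0, "claw": -1}, {"rx": 0, "ry": 0, "rz": 0, "tx": 0, "ty": 0, "tz": -1, "claw": -1}, {"rx": 0, "ry": 0, "rz": 0, "tx": 0, "ty": 0, "tz": -3, "claw": -1}, {"rx": 0, "ry": 0, "rz": 0, "tx": 0, "ty": 0, "tz": -6, "claw": -1}, {"rx": 0, "ry": 0, "rz": 0, "tx": 0, "ty": 0, "tz": -12, "claw": -1}, {"rx": 0, "ry": 0, "rz": 0, "tx": 0, "ty": 0, "tz": -20, "claw": -1}, {"rx": 0, "ry": 0, "rz": 0, "tx": 0, "ty": 0, "tz": -30, "claw": -1}, {"rx": 0, "ry": 0, "rz": 0, "tx": 0, "ty": 0, "tz": -42, "claw": -1}, {"rx": 0, "ry": 0, "rz": 0, "tx": 0, "ty": 0, "tz": -55, "claw": -1}, {"rx": 0, "ry": 0, "rz": 0, "tx": 0, "ty": 0, "tz": -68, "claw": -1}, {"rx": 0, "ry": 0, "rz": 0, "tx": 0, "ty": 0, "tz": -80, "claw": -1}, {"rx": 0, "ry": 0, "rz": 0, "tx": 0, "ty": 0, "tz": -88, "claw": -1}, {"rx": 0, "ry": 0, "rz": 0, "tx": 0, "ty": 0, "tz": -92, "claw": -1}, {"rx": 0, "ry": 0, "rz": 0, "tx": 0, "ty": 0, "tz": -92, "claw": -1}, {"rx": 0, "ry": 0, "rz": 0, "tx": 0, "ty": 0, "tz": -92, "claw": -1}]'

```text
t: 4.55
ee_pos: [0.4978, 0.1028, 0.1523]
orientation: [0.155, -0.054, 0.986, 0.009]
ft_force: [0.0, -0.1, -4.5]
width: 0.0109
gripper_force: 68.5
```

```bash
python3 - <<'E'
from h import *
from rig import bot,vision
s=bot.state();w=vision.capture("wrist");pickle.dump((s,w),open("w4.pkl","wb"))
print(s["ft_force"],s["ft_torque"],s["width"],s["gripper_force"],s["t"])
cv2.imwrite("pics/w4.png",w["img"][:,:,::-1])
# to hover 80 mm over margin_right, tool down
B=np.array([.5546,-.1706,.0935]);Rb=Rz(B[2])
for y in (-.0925,.0925):
    g=np.array([B[0],B[1],.017])+Rb@[0,y,.032+.08]
    print(g,tool_delta(q2R(s["orientation"]),s["ee_pos"],gtool(Rb),g))
E
```

```text
[ 0.02334802 -0.14957827 -4.51933578] [-0.14516136  0.69294374  0.00307979] 0.010914062471360887 68.48284419625998 4.55
[ 0.56323615 -0.26269597  0.129     ] (array([ -16.7, -370.5,   29.4]), array([0.003, 0.311, 0.016]))
[ 0.54596385 -0.07850403  0.129     ] (array([ -19.6, -185.5,   30.5]), array([0.003, 0.311, 0.016]))
```

View pics/w4.png

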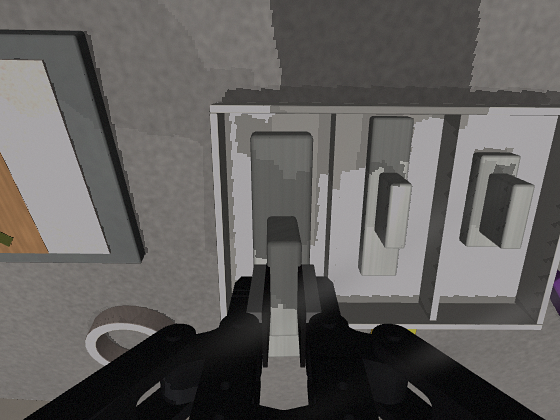

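```bash
python3 - <<'E'
from h import *
s,w=pickle.load(open("w4.pkl","rb"));M=w["mount"]
def tp(px,z):
    d=M[:3,:3]@np.array([(px[0]-w["cx"])/w["fx"],(px[1]-w["cy"])/w["fy"],1]);o=M[:3,3]
    return (1e3*(o+d*(z-o[2])/d[2])).round(1)
for p in ([251,132],[311,132],[270,356],[298,356]): print("bar",tp(p,.018))
for p in ([267,240],[302,240],[302,219],[267,219]): print("rib",tp(p,-.013))
E
```

```text
bar [ 61.  -14.5  18. ]
bar [61.  11.6 18. ]
bar [-57.5  -7.6  18. ]
bar [-57.6   7.4  18. ]
rib [ 23.4  -6.8 -13. ]
rib [ 23.4   6.8 -13. ]
rib [ 32.1   6.7 -13. ]
rib [ 32.1  -6.7 -13. ]
```

Request:
move_arm --moves '[{"rx": 0, "ry": 0, "rz": 0, "tx": 0, "ty": -6, "tz": 0, "claw": -1}, {"rx": 0, "ry": 0, "rz": 0, "tx": 0, "ty": -18, "tz": 0, "claw": -1}, {"rx": 0, "ry": 0, "rz": 0, "tx": 0, "ty": -36, "tz": 0, "claw": -1}, {"rx": 0, "ry": 0.015, "rz": 0, "tx": -1, "ty": -58, "tz": 0, "claw": -1}, {"rx": 0, "ry": 0.04, "rz": 0.001, "tx": -2, "ty": -82, "tz": 1, "claw": -1}, {"rx": 0, "ry": 0.07, "rz": 0.003, "tx": -4, "ty": -106, "tz": 3, "claw": -1}, {"rx": 0, "ry": 0.1, "rz": 0.005, "tx": -5, "ty": -130, "tz": 5, "claw": -1}, {"rx": 0, "ry": 0.13, "rz": 0.006, "tx": -7, "ty": -154, "tz": 8, "claw": -1}, {"rx": 0.001, "ry": 0.16, "rz": 0.008, "tx": -8, "ty": -178, "tz": 11, "claw": -1}, {"rx": 0.001, "ry": 0.19, "rz": 0.01, "tx": -10, "ty": -202, "tz": 14, "claw": -1}, {"rx": 0.002, "ry": 0.22, "rz": 0.011, "tx": -11, "ty": -226, "tz": 17, "claw": -1}, {"rx": 0.002, "ry": 0.245, "rz": 0.012, "tx": -12, "ty": -250, "tz": 20, "claw": -1}, {"rx": 0.002, "ry": 0.27, "rz": 0.013, "tx": -13, "ty": -274, "tz": 23, "claw": -1}, {"rx": 0.003, "ry": 0.29, "rz": 0.014, "tx": -14, "ty": -298, "tz": 25, "claw": -1}, {"rx": 0.003, "ry": 0.3, "rz": 0.015, "tx": -15, "ty": -322, "tz": 27, "claw": -1}, {"rx": 0.003, "ry": 0.311, "rz": 0.016, "tx": -16, "ty": -342, "tz": 28, "claw": -1}, {"rx": 0.003, "ry": 0.311, "rz": 0.016, "tx": -17, "ty": -358, "tz": 29, "claw": -1}, {"rx": 0.003, "ry": 0.311, "rz": 0.016, "tx": -17, "ty": -367, "tz": 29, "claw": -1}, {"rx": 0.003, "ry": 0.311, "rz": 0.016, "tx": -17, "ty": -370, "tz": 29, "claw": -1}, {"rx": 0.003, "ry": 0.311, "rz": 0.016, "tx": -17, "ty": -370, "tz": 29, "claw": -1}]'

```text
t: 6.27
ee_pos: [0.5627, -0.2629, 0.129]
orientation: [-0.001, -0.046, 0.999, 0.0]
ft_force: [0.2, 1.1, -5.0]
width: 0.0116
gripper_force: 68.6
```

```bash
python3 - <<'E'
from h import *
from rig import bot,vision
s=bot.state();w=vision.capture("wrist");pickle.dump((s,w),open("w5.pkl","wb"));cv2.imwrite("pics/w5.png",w["img"][:,:,::-1])
B=np.array([.5546,-.1706,.0935]);Rb=Rz(B[2]);o=np.array([B[0],B[1],.017])
g=o+Rb@[0,-.0925,.032]
print(tool_delta(q2R(s["orientation"]),s["ee_pos"],gtool(Rb),g),s["t"],(Rb.T@(s["ee_pos"]-o)*1e3).round(1))
E
```

```text
(array([-0.6,  0.2, 80. ]), array([ 0.   , -0.001, -0.001])) 6.2667 [ -0.5 -92.7 112. ]
```

View pics/w5.png

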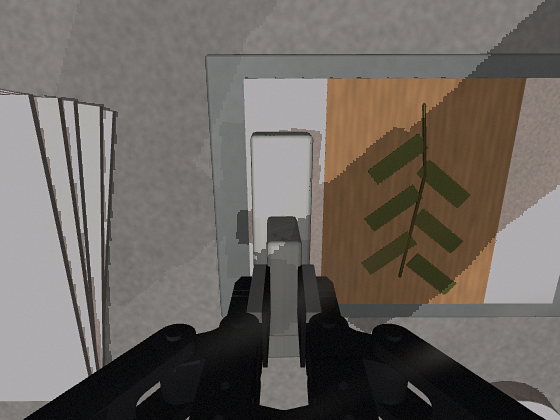

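The bar hangs over the right margin, with the card corner at px (245,78) and the brown edge from (327,78) to (321,304). I'll check these against the board estimate.

```bash
python3 - <<'E'
from h import *
s,w=pickle.load(open("w5.pkl","rb"))
B=np.array([.5546,-.1706,.0935]);Rb=Rz(B[2]);o=np.array([B[0],B[1],.017])
P=onplane(w,[[245,78],[327,78],[525,78],[485,304],[553,304],[321,304]],o,s=s)
print("expect (-85,-120)(-85,-65)(-85,65)(85,65)(85,120)(85,-65)\n",(1e3*(P-o)@Rb).round(1))
E
```

```text
expect (-85,-120)(-85,-65)(-85,65)(85,65)(85,120)(85,-65)
 [[ -84.  -117.8    0. ]
 [ -84.   -64.4    0. ]
 [ -83.8   64.8    0. ]
 [  86.2   67.4    0. ]
 [  86.3  121.5    0. ]
 [  85.9  -63.1    0. ]]
```

```bash
python3 - <<'E'
from h import *
for f in("w4.pkl","w5.pkl"):
    s,w=pickle.load(open(f,"rb"));M=w["mount"];g=w["img"].mean(2)
    for r in (150,170,190,210,230,250):
        out=[]
        for a,b in((244,258),(303,320)):
            c=a+np.argmin(g[r,a:b]);d=M[:3,:3]@np.array([(c-w["cx"])/w["fx"],(r-w["cy"])/w["fy"],1]);o=M[:3,3]
            out+=[c,*(1e3*(o+d*(.018-o[2])/d[2])).round(1)[:2]]
        print(f,r,out)
E
```

```text
w4.pkl 150 [np.int64(251), np.float64(53.1), np.float64(-14.7), np.int64(312), np.float64(53.1), np.float64(12.3)]
w4.pkl 170 [np.int64(251), np.float64(44.1), np.float64(-14.9), np.int64(311), np.float64(44.1), np.float64(12.0)]
w4.pkl 190 [np.int64(252), np.float64(34.8), np.float64(-14.7), np.int64(311), np.float64(34.8), np.float64(12.2)]
w4.pkl 210 [np.int64(253), np.float64(25.1), np.float64(-14.5), np.int64(310), np.float64(25.1), np.float64(12.0)]
w4.pkl 230 [np.int64(253), np.float64(15.1), np.float64(-14.8), np.int64(310), np.float64(15.1), np.float64(12.2)]
w4.pkl 250 [np.int64(256), np.float64(4.7), np.float64(-13.6), np.int64(309), np.float64(4.7), np.float64(12.0)]
w5.pkl 150 [np.int64(251), np.float64(52.8), np.float64(-14.7), np.int64(312), np.float64(52.8), np.float64(12.3)]
w5.pkl 170 [np.int64(251), np.float64(43.8), np.float64(-14.9), np.int64(312), np.float64(43.8), np.float64(12.5)]
w5.pkl 190 [np.int64(252), np.float64(34.5), np.float64(-14.7), np.int64(311), np.float64(34.5), np.float64(12.3)]
w5.pkl 210 [np.int64(247), np.float64(24.8), np.float64(-17.3), np.int64(310), np.float64(24.8), np.float64(12.0)]
w5.pkl 230 [np.int64(247), np.float64(14.8), np.float64(-17.6), np.int64(310), np.float64(14.8), np.float64(12.2)]
w5.pkl 250 [np.int64(253), np.float64(4.4), np.float64(-15.0), np.int64(309), np.float64(4.4), np.float64(12.0)]
```

Request:
move_arm --moves '[{"rx": 0, "ry": 0, "rz": -0.006, "tx": -1, "ty": 1, "tz": 6, "claw": -1}, {"rx": 0, "ry": 0, "rz": -0.006, "tx": -2, "ty": 2, "tz": 16, "claw": -1}, {"rx": 0, "ry": 0, "rz": -0.006, "tx": -2.5, "ty": 2, "tz": 28, "claw": -1}, {"rx": 0, "ry": 0, "rz": -0.006, "tx": -2.5, "ty": 2, "tz": 40, "claw": -1}, {"rx": 0, "ry": 0, "rz": -0.006, "tx": -2.5, "ty": 2, "tz": 51, "claw": -1}, {"rx": 0, "ry": 0, "rz": -0.006, "tx": -2.5, "ty": 2, "tz": 60, "claw": -1}, {"rx": 0, "ry": 0, "rz": -0.006, "tx": -2.5, "ty": 2, "tz": 67, "claw": -1}, {"rx": 0, "ry": 0, "rz": -0.006, "tx": -2.5, "ty": 2, "tz": 72, "claw": -1}, {"rx": 0, "ry": 0, "rz": -0.006, "tx": -2.5, "ty": 2, "tz": 75, "claw": -1}, {"rx": 0, "ry": 0, "rz": -0.006, "tx": -2.5, "ty": 2, "tz": 77, "claw": -1}, {"rx": 0, "ry": 0, "rz": -0.006, "tx": -2.5, "ty": 2, "tz": 78, "claw": -1}, {"rx": 0, "ry": 0, "rz": -0.006, "tx": -2.5, "ty": 2, "tz": 78, "claw": -1}, {"rx": 0, "ry": 0, "rz": -0.006, "tx": -2.5, "ty": 2, "tz": 78, "claw": -1}]'

```text
t: 7.4
ee_pos: [0.5657, -0.2602, 0.0519]
orientation: [0.0, -0.05, 0.999, -0.0]
ft_force: [0.3, -0.1, -5.2]
width: 0.0111
gripper_force: 68.6
```

Request:
move_arm --moves '[{"rx": 0, "ry": 0, "rz": 0, "tx": 0, "ty": 0, "tz": 0.7, "claw": -1}, {"rx": 0, "ry": 0, "rz": 0, "tx": 0, "ty": 0, "tz": 1.4, "claw": -1}, {"rx": 0, "ry": 0, "rz": 0, "tx": 0, "ty": 0, "tz": 2, "claw": -1}, {"rx": 0, "ry": 0, "rz": 0, "tx": 0, "ty": 0, "tz": 2, "claw": -1}, {"rx": 0, "ry": 0, "rz": 0, "tx": 0, "ty": 0, "tz": 2, "claw": -1}]'

```text
t: 7.82
ee_pos: [0.5656, -0.2603, 0.0497]
orientation: [-0.0, -0.05, 0.999, -0.0]
ft_force: [-0.6, -0.8, -1.5]
width: 0.0111
gripper_force: 69.0
```

Request:
move_arm --moves '[{"rx": 0, "ry": 0, "rz": 0, "tx": 0, "ty": 0, "tz": 0.4, "claw": -1}, {"rx": 0, "ry": 0, "rz": 0, "tx": 0, "ty": 0, "tz": 0.7, "claw": -1}, {"rx": 0, "ry": 0, "rz": 0, "tx": 0, "ty": 0, "tz": 0.7, "claw": -1}]'

```text
t: 8.07
ee_pos: [0.5657, -0.2607, 0.0495]
orientation: [0.0, -0.049, 0.999, -0.0]
ft_force: [-2.6, -0.7, 7.7]
width: 0.0114
gripper_force: 70.1
```

Request:
move_arm --moves '[{"rx": 0, "ry": 0, "rz": 0, "tx": 0, "ty": 0, "tz": 0, "claw": -0.6}, {"rx": 0, "ry": 0, "rz": 0, "tx": 0, "ty": 0, "tz": 0, "claw": -0.5}, {"rx": 0, "ry": 0, "rz": 0, "tx": 0, "ty": 0, "tz": 0, "claw": -0.39}, {"rx": 0, "ry": 0, "rz": 0, "tx": 0, "ty": 0, "tz": 0, "claw": -0.39}, {"rx": 0, "ry": 0, "rz": 0, "tx": 0, "ty": 0, "tz": 0, "claw": -0.39}, {"rx": 0, "ry": 0, "rz": 0, "tx": 0, "ty": 0, "tz": -3, "claw": -0.39}, {"rx": 0, "ry": 0, "rz": 0, "tx": 0, "ty": 0, "tz": -10, "claw": -0.39}, {"rx": 0, "ry": 0, "rz": 0, "tx": 0, "ty": 0, "tz": -22, "claw": -0.39}, {"rx": 0, "ry": 0, "rz": 0, "tx": 0, "ty": 0, "tz": -38, "claw": -0.39}, {"rx": 0, "ry": 0, "rz": 0, "tx": 0, "ty": 0, "tz": -56, "claw": -0.39}, {"rx": 0, "ry": 0, "rz": 0, "tx": 0, "ty": 0, "tz": -74, "claw": -0.39}, {"rx": 0, "ry": 0, "rz": 0, "tx": 0, "ty": 0, "tz": -90, "claw": -0.39}, {"rx": 0, "ry": 0, "rz": 0, "tx": 0, "ty": 0, "tz": -100, "claw": -0.39}, {"rx": 0, "ry": 0, "rz": 0, "tx": 0, "ty": 0, "tz": -104, "claw": -0.39}, {"rx": 0, "ry": 0, "rz": 0, "tx": 0, "ty": 0, "tz": -104, "claw": -0.39}, {"rx": 0, "ry": 0, "rz": 0, "tx": 0, "ty": 0, "tz": -104, "claw": -0.39}]'

```text
t: 9.4
ee_pos: [0.5654, -0.2599, 0.1525]
orientation: [-0.0, -0.05, 0.999, 0.0]
ft_force: [0.8, 0.1, -0.8]
width: 0.026
gripper_force: 0.0
```

```bash
python3 - <<'E'
from h import *
from rig import bot,vision
s=bot.state();w=vision.capture("wrist");t=vision.capture("top");pickle.dump((s,w,t),open("w6.pkl","wb"))
R,o=trayf();print(tool_delta(q2R(s["orientation"]),s["ee_pos"],gtool(R),o+R@[-.0145,.0006,.112]),s["t"],s["ft_force"])
a=cv2.resize(w["img"],(400,300));b=cv2.resize(t["img"][143:233,282:402],(400,300),interpolation=cv2.INTER_CUBIC)
cv2.imwrite("pics/w6.png",np.hstack([a,b])[:,:,::-1])
E
```

```text
(array([ 28.1, 440.3,  11.7]), array([-0.001, -0.311, -0.01 ])) 9.4 [ 0.79684424  0.14976538 -0.7648078 ]
```

View pics/w6.png

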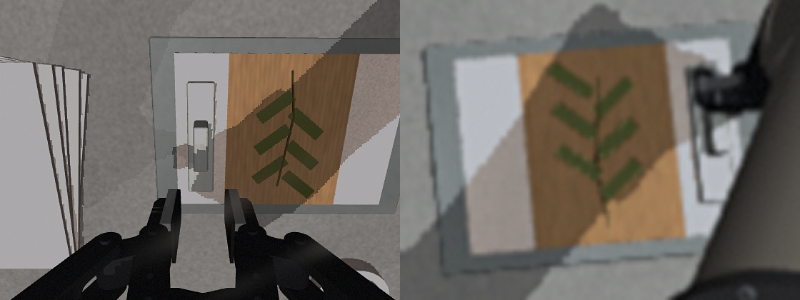

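The first weight lies flat inside the right margin (wrist half: bar 187–216 × 82–191, margin 175–228). I'll measure it from the saved image while moving to the second one.

```bash
python3 - <<'E'
from h import *
s,w,t=pickle.load(open("w6.pkl","rb"))
B=np.array([.5546,-.1706,.0935]);Rb=Rz(B[2]);o=np.array([B[0],B[1],.017])
f=lambda px,z:(1e3*(onplane(w,px,[0,0,z],s=s)-o)@Rb).round(1)[:,:2]
g=cv2.cvtColor(w["img"],cv2.COLOR_RGB2GRAY).astype(int);hsv=cv2.cvtColor(w["img"],cv2.COLOR_RGB2HSV)
for r in (125,140,155,245,255):
    a=257+np.argmin(g[r,257:268]);b=294+np.argmin(g[r,294:308])
    d=np.abs(np.diff(g[r,232:256]));l=233+np.argmax(d); br=300+np.argmax((hsv[r,300:340,1]>100))
    print(r,"bar",a,b,f([[a,r],[b,r]],.031).ravel(),"margin",l,br,f([[l,r],[br,r]],.017).ravel())
for c in (270,280,290):
    a=105+np.argmin(g[105:125,c]);b=255+np.argmin(g[255:275,c]);l=60+np.argmax(np.abs(np.diff(g[60:90,c])));print(c,a,b,l,f([[c,a],[c,b]],.031).ravel(),f([[c,l+1]],.017))
E
```

```text
125 bar 262 301 [ -49.8 -105.4  -49.9  -78.1] margin 245 320 [ -48.2 -118.7  -48.5  -63.4]
140 bar 262 299 [ -39.3 -105.6  -39.5  -79.3] margin 245 319 [ -37.1 -119.   -37.5  -63.7]
155 bar 262 300 [ -28.6 -105.7  -28.7  -78.4] margin 246 319 [ -25.8 -118.5  -26.2  -63.3]
245 bar 263 298 [  42.1 -105.7   42.   -78.5] margin 248 315 [  48.5 -118.8   48.2  -63.9]
255 bar 263 298 [  50.7 -105.8   50.5  -78.3] margin 249 315 [  57.5 -118.2   57.2  -63.6]
270 114 267 73 [ -57.3  -99.8   61.2 -100.4] [[ -83.8 -100.1]]
280 114 267 74 [-57.4 -92.8  61.1 -92.4] [[-83.1 -93. ]]
290 114 267 73 [-57.4 -85.9  61.1 -84.5] [[-83.8 -85.9]]
```

Request:
move_arm --moves '[{"rx": 0, "ry": 0, "rz": 0, "tx": 0, "ty": 8, "tz": -2, "claw": -0.39}, {"rx": 0, "ry": -0.01, "rz": 0, "tx": 2, "ty": 26, "tz": -6, "claw": -0.39}, {"rx": 0, "ry": -0.03, "rz": -0.001, "tx": 4, "ty": 52, "tz": -12, "claw": -0.39}, {"rx": 0, "ry": -0.05, "rz": -0.002, "tx": 6, "ty": 80, "tz": -16, "claw": -0.39}, {"rx": 0, "ry": -0.075, "rz": -0.003, "tx": 8, "ty": 110, "tz": -18, "claw": -0.39}, {"rx": 0, "ry": -0.1, "rz": -0.004, "tx": 10, "ty": 140, "tz": -20, "claw": -0.39}, {"rx": 0, "ry": -0.125, "rz": -0.005, "tx": 12, "ty": 170, "tz": -20, "claw": -0.39}, {"rx": 0, "ry": -0.15, "rz": -0.005, "tx": 14, "ty": 200, "tz": -20, "claw": -0.39}, {"rx": 0, "ry": -0.175, "rz": -0.006, "tx": 16, "ty": 230, "tz": -20, "claw": -0.39}, {"rx": 0, "ry": -0.2, "rz": -0.007, "tx": 18, "ty": 260, "tz": -20, "claw": -0.39}, {"rx": 0, "ry": -0.225, "rz": -0.008, "tx": 20, "ty": 290, "tz": -20, "claw": -0.39}, {"rx": 0, "ry": -0.25, "rz": -0.009, "tx": 22, "ty": 320, "tz": -20, "claw": -0.39}, {"rx": 0, "ry": -0.275, "rz": -0.01, "tx": 24, "ty": 350, "tz": -20, "claw": -0.39}, {"rx": -0.001, "ry": -0.295, "rz": -0.01, "tx": 26, "ty": 380, "tz": -17, "claw": -0.39}, {"rx": -0.001, "ry": -0.311, "rz": -0.01, "tx": 27, "ty": 407, "tz": -10, "claw": -0.39}, {"rx": -0.001, "ry": -0.311, "rz": -0.01, "tx": 28, "ty": 427, "tz": -2, "claw": -0.39}, {"rx": -0.001, "ry": -0.311, "rz": -0.01, "tx": 28, "ty": 437, "tz": 6, "claw": -0.39}, {"rx": -0.001, "ry": -0.311, "rz": -0.01, "tx": 28, "ty": 440, "tz": 11, "claw": -0.39}, {"rx": -0.001, "ry": -0.311, "rz": -0.01, "tx": 28, "ty": 440, "tz": 12, "claw": -0.39}, {"rx": -0.001, "ry": -0.311, "rz": -0.01, "tx": 28, "ty": 440, "tz": 12, "claw": -0.39}]'

```text
t: 11.17
ee_pos: [0.4937, 0.1742, 0.1405]
orientation: [0.154, -0.054, 0.987, 0.008]
ft_force: [-0.9, -0.5, -0.6]
width: 0.0256
gripper_force: 0.0
```

```bash
python3 - <<'E'
from h import *
from rig import bot,vision
s=bot.state();w=vision.capture("wrist");pickle.dump((s,w),open("w7.pkl","wb"));cv2.imwrite("pics/w7.png",w["img"][:,:,::-1])
R,o=trayf();print((1e3*(s["ee_pos"]-o)@R).round(1))
P=proj(w,[o+R@np.array(p) for p in ([-.0745,-.0126,.014],[-.0745,.0154,.014],[.045,-.0126,.014])],s);print(P.round())
g=cv2.cvtColor(w["img"],cv2.COLOR_RGB2GRAY).astype(int);x0,x1=P[0,0],P[1,0]
for k in (15,35,55):
    r=int(P[0,1])+k;a,b=[int(x)-12 for x in (x0,x1)]
    e=[a+1+np.argmax(np.abs(np.diff(g[r,a:a+24]))),b+1+np.argmax(np.abs(np.diff(g[r,b:b+24])))]
    print(r,e,slope(w,[[e[0],r],[e[1],r]],.014,s)[:,:2].round(1).ravel())
E
```

```text
[-14.7  -0.7 111.5]
[[265. 118.]
 [309. 118.]
 [268. 284.]]
132 [np.int64(267), np.int64(310)] [-65.5 -11.6 -65.5  16. ]
152 [np.int64(267), np.int64(309)] [-52.6 -11.8 -52.6  15.6]
172 [np.int64(267), np.int64(309)] [-39.2 -12.  -39.2  15.9]
```

Request:
move_arm --grip_force 70 --moves '[{"rx": 0, "ry": 0, "rz": 0, "tx": 1, "ty": 2, "tz": 8, "claw": -0.39}, {"rx": 0, "ry": 0, "rz": 0, "tx": 1, "ty": 3, "tz": 20, "claw": -0.39}, {"rx": 0, "ry": 0, "rz": 0, "tx": 1, "ty": 3, "tz": 33, "claw": -0.39}, {"rx": 0, "ry": 0, "rz": 0, "tx": 1, "ty": 3, "tz": 45, "claw": -0.39}, {"rx": 0, "ry": 0, "rz": 0, "tx": 1, "ty": 3, "tz": 56, "claw": -0.39}, {"rx": 0, "ry": 0, "rz": 0, "tx": 1, "ty": 3, "tz": 65, "claw": -0.39}, {"rx": 0, "ry": 0, "rz": 0, "tx": 1, "ty": 3, "tz": 72, "claw": -0.39}, {"rx": 0, "ry": 0, "rz": 0, "tx": 1, "ty": 3, "tz": 77, "claw": -0.39}, {"rx": 0, "ry": 0, "rz": 0, "tx": 1, "ty": 3, "tz": 79.5, "claw": -0.39}, {"rx": 0, "ry": 0, "rz": 0, "tx": 1, "ty": 3, "tz": 79.5, "claw": -0.39}, {"rx": 0, "ry": 0, "rz": 0, "tx": 1, "ty": 3, "tz": 79.5, "claw": -0.39}]'

```text
t: 12.13
ee_pos: [0.5169, 0.1804, 0.0651]
orientation: [0.155, -0.054, 0.986, 0.008]
ft_force: [-0.4, -0.3, -0.9]
width: 0.0258
gripper_force: 0.0
```

```bash
python3 - <<'E'
from h import *
from rig import bot,vision
s=bot.state();w=vision.capture("wrist");pickle.dump((s,w),open("w8.pkl","wb"))
R,o=trayf();print((1e3*(s["ee_pos"]-o)@R).round(1),s["ft_force"],s["width"])
g3=cv2.cvtColor(pickle.load(open("w3.pkl","rb"))[1]["img"],cv2.COLOR_RGB2GRAY).astype(float);g=cv2.cvtColor(w["img"],cv2.COLOR_RGB2GRAY).astype(float)
for n,G in(("w3",g3),("w8",g)):
    for r in(145,160,250,300):
        d=np.abs(np.diff(G[r,235:330]));i=np.nonzero(d>18)[0]+236;print(n,r,i.tolist())
    d=np.abs(np.diff(G[100:260,281]));print(n,"col281",(np.nonzero(d>18)[0]+101).tolist())
E
```

```text
[-15.1   2.9  32.5] [-0.35330938 -0.27958546 -0.92797104] 0.02576810998658417
w3 145 [248, 250, 253, 311, 312, 313]
w3 160 [246, 250, 251, 312]
w3 250 [252, 253, 263, 264, 298, 308, 309, 311, 325]
w3 300 [241, 254, 263, 265, 297, 307, 308, 309, 314, 327]
w3 col281 [120, 132, 136, 217]
w8 145 [249, 251, 252, 312, 313, 314]
w8 160 [247, 251, 312, 313]
w8 250 [253, 254, 264, 265, 299, 310, 312]
w8 300 [241, 253, 255, 264, 266, 268, 297, 298, 305, 307, 309, 314]
w8 col281 [123, 134, 135, 218, 219]
```

Relative to the gripper the second bar looks the same as the first did at the grasp, within 1 px. I'll close and lift.

Request:
move_arm --grip_force 70 --moves '[{"rx": 0, "ry": 0, "rz": 0, "tx": 0, "ty": 0, "tz": 0, "claw": -1}, {"rx": 0, "ry": 0, "rz": 0, "tx": 0, "ty": 0, "tz": 0, "claw": -1}, {"rx": 0, "ry": 0, "rz": 0, "tx": 0, "ty": 0, "tz": 0, "claw": -1}, {"rx": 0, "ry": 0, "rz": 0, "tx": 0, "ty": 0, "tz": 0, "claw": -1}, {"rx": 0, "ry": 0, "rz": 0, "tx": 0, "ty": 0, "tz": 0, "claw": -1}, {"rx": 0, "ry": 0, "rz": 0, "tx": 0, "ty": 0, "tz": 0, "claw": -1}, {"rx": 0, "ry": 0, "rz": 0, "tx": 0, "ty": 0, "tz": -1, "claw": -1}, {"rx": 0, "ry": 0, "rz": 0, "tx": 0, "ty": 0, "tz": -3, "claw": -1}, {"rx": 0, "ry": 0, "rz": 0, "tx": 0, "ty": 0, "tz": -6, "claw": -1}, {"rx": 0, "ry": 0, "rz": 0, "tx": 0, "ty": 0, "tz": -12, "claw": -1}, {"rx": 0, "ry": 0, "rz": 0, "tx": 0, "ty": 0, "tz": -20, "claw": -1}, {"rx": 0, "ry": 0, "rz": 0, "tx": 0, "ty": 0, "tz": -30, "claw": -1}, {"rx": 0, "ry": 0, "rz": 0, "tx": 0, "ty": 0, "tz": -42, "claw": -1}, {"rx": 0, "ry": 0, "rz": 0, "tx": 0, "ty": 0, "tz": -55, "claw": -1}, {"rx": 0, "ry": 0, "rz": 0, "tx": 0, "ty": 0, "tz": -68, "claw": -1}, {"rx": 0, "ry": 0, "rz": 0, "tx": 0, "ty": 0, "tz": -80, "claw": -1}, {"rx": 0, "ry": 0, "rz": 0, "tx": 0, "ty": 0, "tz": -88, "claw": -1}, {"rx": 0, "ry": 0, "rz": 0, "tx": 0, "ty": 0, "tz": -92, "claw": -1}, {"rx": 0, "ry": 0, "rz": 0, "tx": 0, "ty": 0, "tz": -92, "claw": -1}, {"rx": 0, "ry": 0, "rz": 0, "tx": 0, "ty": 0, "tz": -92, "claw": -1}]'

```text
t: 13.85
ee_pos: [0.4889, 0.1775, 0.1526]
orientation: [0.155, -0.054, 0.986, 0.008]
ft_force: [-0.0, 0.4, -3.7]
width: 0.0111
gripper_force: 68.5
```

```bash
python3 - <<'E'
from h import *
from rig import bot,vision
s=bot.state();w=vision.capture("wrist");pickle.dump((s,w),open("w9.pkl","wb"))
print(s["ft_force"],s["width"],s["gripper_force"],s["t"])
G=cv2.cvtColor(w["img"],cv2.COLOR_RGB2GRAY).astype(float)
for r in(145,160):print(r,(np.nonzero(np.abs(np.diff(G[r,235:330]))>18)[0]+236).tolist())
print((np.nonzero(np.abs(np.diff(G[100:260,281]))>18)[0]+101).tolist())
# wrist-consistent board frame: nominal shifted ~(+.001,+.001), yaw +.006
B=np.array([.5546,-.1706,.0935]);Rb=Rz(B[2]+.006);o=np.array([B[0],B[1],.017])
g=o+Rz(B[2])@[.002,.0925+.0015,.032+.08];print(g,tool_delta(q2R(s["orientation"]),s["ee_pos"],gtool(Rb),g))
E
```

```text
[-0.02121395  0.41686774 -3.69452073] 0.011120472050438118 68.5116078145802 13.85
145 [251, 252, 313, 314]
160 [237, 251, 252, 312, 313, 324]
[107, 108, 116, 133, 134, 218]
[ 0.54781506 -0.07682386  0.129     ] (array([ -22.1, -259.2,   31.9]), array([0.001, 0.311, 0.01 ]))
```

Request:
move_arm --moves '[{"rx": 0, "ry": 0, "rz": 0, "tx": 0, "ty": -5, "tz": 0, "claw": -1}, {"rx": 0, "ry": 0, "rz": 0, "tx": 0, "ty": -14, "tz": 0, "claw": -1}, {"rx": 0, "ry": 0, "rz": 0, "tx": 0, "ty": -28, "tz": 0, "claw": -1}, {"rx": 0, "ry": 0, "rz": 0, "tx": 0, "ty": -46, "tz": 0, "claw": -1}, {"rx": 0, "ry": 0, "rz": 0, "tx": 0, "ty": -66, "tz": 0, "claw": -1}, {"rx": 0, "ry": 0.02, "rz": 0, "tx": -1, "ty": -86, "tz": 0, "claw": -1}, {"rx": 0, "ry": 0.05, "rz": 0.001, "tx": -3, "ty": -106, "tz": 0, "claw": -1}, {"rx": 0, "ry": 0.08, "rz": 0.002, "tx": -5, "ty": -126, "tz": 1, "claw": -1}, {"rx": 0, "ry": 0.11, "rz": 0.003, "tx": -7, "ty": -146, "tz": 3, "claw": -1}, {"rx": 0, "ry": 0.14, "rz": 0.004, "tx": -9, "ty": -166, "tz": 6, "claw": -1}, {"rx": 0, "ry": 0.17, "rz": 0.005, "tx": -11, "ty": -186, "tz": 10, "claw": -1}, {"rx": 0, "ry": 0.2, "rz": 0.006, "tx": -13, "ty": -204, "tz": 15, "claw": -1}, {"rx": 0, "ry": 0.23, "rz": 0.007, "tx": -15, "ty": -220, "tz": 20, "claw": -1}, {"rx": 0.001, "ry": 0.26, "rz": 0.008, "tx": -17, "ty": -235, "tz": 25, "claw": -1}, {"rx": 0.001, "ry": 0.285, "rz": 0.009, "tx": -19, "ty": -247, "tz": 29, "claw": -1}, {"rx": 0.001, "ry": 0.302, "rz": 0.01, "tx": -21, "ty": -255, "tz": 31, "claw": -1}, {"rx": 0.001, "ry": 0.311, "rz": 0.01, "tx": -22, "ty": -259, "tz": 32, "claw": -1}, {"rx": 0.001, "ry": 0.311, "rz": 0.01, "tx": -22, "ty": -259, "tz": 32, "claw": -1}, {"rx": 0.001, "ry": 0.311, "rz": 0.01, "tx": -22, "ty": -259, "tz": 32, "claw": -1}]'

```text
t: 15.48
ee_pos: [0.5475, -0.0764, 0.1286]
orientation: [-0.0, -0.05, 0.999, 0.0]
ft_force: [0.1, 0.1, -4.7]
width: 0.011
gripper_force: 68.5
```

```bash
python3 - <<'E'
from h import *
from rig import bot,vision
s=bot.state();w=vision.capture("wrist");pickle.dump((s,w),open("w10.pkl","wb"));M=w["mount"]
B=np.array([.5546,-.1706,.0935]);Rb=Rz(B[2]);o=np.array([B[0],B[1],.017])
print((1e3*(s["ee_pos"]-o)@Rb).round(1),s["ft_force"],s["t"],Ro.from_matrix(Rb.T@q2R(s["orientation"])@np.diag([-1,1,-1.])).as_rotvec().round(4))
f=lambda px,z:(1e3*(onplane(w,px,[0,0,z],s=s)-o)@Rb).round(1)[:,:2]
g=cv2.cvtColor(w["img"],cv2.COLOR_RGB2GRAY).astype(int);hsv=cv2.cvtColor(w["img"],cv2.COLOR_RGB2HSV)
zb=s["ee_pos"][2]-.018
E0=proj(w,[o+Rb@[-.04,y,0] for y in (.065,.120)],s);print(E0.round())
for r in (100,115,145,165):
    bar=[245+np.argmax(np.abs(np.diff(g[r,245:258])))+1,305+np.argmax(np.abs(np.diff(g[r,305:320])))+1]
    br=np.nonzero(hsv[r,150:330,1]>100)[0];br=150+br.max()+1 if len(br) else 0
    d=np.nonzero(np.abs(np.diff(g[r,318:380]))>15)[0]+319
    print(r,bar,f([[bar[0],r],[bar[1],r]],zb).ravel(),"margin",br,d.tolist(),f([[br,r],[d[-1] if len(d) else 0,r]],.017).ravel())
E
```

```text
[  1.7  94.4 111.6] [ 0.12594851  0.11263398 -4.67423948] 15.4833 [0.0003 0.0004 0.006 ]
[[241. 142.]
 [321. 142.]]
100 [np.int64(246), np.int64(308)] [-72.3  77.8 -72.4 104. ] margin 242 [324, 325, 326, 359, 360, 361, 369] [-67.7  66.4 -68.2 150.5]
115 [np.int64(251), np.int64(312)] [-66.1  79.8 -66.2 105.9] margin 242 [324, 358, 359, 360, 361] [-58.   66.1 -58.5 145.9]
145 [np.int64(251), np.int64(312)] [-53.2  79.5 -53.4 106.3] margin 243 [320, 322, 323, 331, 358] [-37.9  66.2 -38.4 145.2]
165 [np.int64(253), np.int64(313)] [-44.3  80.2 -44.4 107. ] margin 243 [322, 357] [-24.   65.8 -24.4 145.5]
```

Request:
move_arm --moves '[{"rx": 0, "ry": 0, "rz": 0, "tx": 0, "ty": 0.5, "tz": 6, "claw": -1}, {"rx": 0, "ry": 0, "rz": 0, "tx": 0, "ty": 0.5, "tz": 16, "claw": -1}, {"rx": 0, "ry": 0, "rz": 0, "tx": 0, "ty": 0.5, "tz": 28, "claw": -1}, {"rx": 0, "ry": 0, "rz": 0, "tx": 0, "ty": 0.5, "tz": 40, "claw": -1}, {"rx": 0, "ry": 0, "rz": 0, "tx": 0, "ty": 0.5, "tz": 51, "claw": -1}, {"rx": 0, "ry": 0, "rz": 0, "tx": 0, "ty": 0.5, "tz": 60, "claw": -1}, {"rx": 0, "ry": 0, "rz": 0, "tx": 0, "ty": 0.5, "tz": 67, "claw": -1}, {"rx": 0, "ry": 0, "rz": 0, "tx": 0, "ty": 0.5, "tz": 72, "claw": -1}, {"rx": 0, "ry": 0, "rz": 0, "tx": 0, "ty": 0.5, "tz": 75, "claw": -1}, {"rx": 0, "ry": 0, "rz": 0, "tx": 0, "ty": 0.5, "tz": 77, "claw": -1}, {"rx": 0, "ry": 0, "rz": 0, "tx": 0, "ty": 0.5, "tz": 77.5, "claw": -1}, {"rx": 0, "ry": 0, "rz": 0, "tx": 0, "ty": 0.5, "tz": 77.5, "claw": -1}, {"rx": 0, "ry": 0, "rz": 0, "tx": 0, "ty": 0.5, "tz": 77.5, "claw": -1}]'

```text
t: 16.62
ee_pos: [0.5479, -0.0762, 0.0517]
orientation: [0.0, -0.05, 0.999, 0.0]
ft_force: [-0.3, -0.6, -3.3]
width: 0.0112
gripper_force: 68.5
```

Request:
move_arm --moves '[{"rx": 0, "ry": 0, "rz": 0, "tx": 0, "ty": 0, "tz": 0.5, "claw": -1}, {"rx": 0, "ry": 0, "rz": 0, "tx": 0, "ty": 0, "tz": 1, "claw": -1}, {"rx": 0, "ry": 0, "rz": 0, "tx": 0, "ty": 0, "tz": 1, "claw": -1}, {"rx": 0, "ry": 0, "rz": 0, "tx": 0, "ty": 0, "tz": 1, "claw": -1}]'

```text
t: 16.95
ee_pos: [0.5477, -0.0762, 0.0505]
orientation: [-0.0, -0.05, 0.999, 0.0]
ft_force: [-0.1, 1.3, -4.5]
width: 0.0112
gripper_force: 68.6
```

Request:
move_arm --moves '[{"rx": 0, "ry": 0, "rz": 0, "tx": 0, "ty": 0, "tz": 0.4, "claw": -1}, {"rx": 0, "ry": 0, "rz": 0, "tx": 0, "ty": 0, "tz": 0.8, "claw": -1}, {"rx": 0, "ry": 0, "rz": 0, "tx": 0, "ty": 0, "tz": 0.8, "claw": -1}, {"rx": 0, "ry": 0, "rz": 0, "tx": 0, "ty": 0, "tz": 0.8, "claw": -1}]'

```text
t: 17.28
ee_pos: [0.5478, -0.0767, 0.0501]
orientation: [0.0, -0.049, 0.999, 0.0]
ft_force: [-3.2, -1.4, 8.7]
width: 0.0112
gripper_force: 70.2
```

Request:
move_arm --moves '[{"rx": 0, "ry": 0, "rz": 0, "tx": 0, "ty": 0, "tz": 0, "claw": -0.6}, {"rx": 0, "ry": 0, "rz": 0, "tx": 0, "ty": 0, "tz": 0, "claw": -0.5}, {"rx": 0, "ry": 0, "rz": 0, "tx": 0, "ty": 0, "tz": 0, "claw": -0.39}, {"rx": 0, "ry": 0, "rz": 0, "tx": 0, "ty": 0, "tz": 0, "claw": -0.39}, {"rx": 0, "ry": 0, "rz": 0, "tx": 0, "ty": 0, "tz": 0, "claw": -0.39}, {"rx": 0, "ry": 0, "rz": 0, "tx": 0, "ty": 0, "tz": -3, "claw": -0.39}, {"rx": 0, "ry": 0, "rz": 0, "tx": 0, "ty": 0, "tz": -10, "claw": -0.39}, {"rx": 0, "ry": 0, "rz": 0, "tx": 0, "ty": 0, "tz": -22, "claw": -0.39}, {"rx": 0, "ry": 0, "rz": 0, "tx": 0, "ty": 0, "tz": -38, "claw": -0.39}, {"rx": 0, "ry": 0, "rz": 0, "tx": 0, "ty": 0, "tz": -56, "claw": -0.39}, {"rx": 0, "ry": 0, "rz": 0, "tx": 0, "ty": -10, "tz": -76, "claw": -0.39}, {"rx": 0, "ry": 0, "rz": 0, "tx": 0, "ty": -28, "tz": -98, "claw": -0.39}, {"rx": 0, "ry": 0, "rz": 0, "tx": 0, "ty": -50, "tz": -118, "claw": -0.39}, {"rx": 0, "ry": 0, "rz": 0, "tx": 0, "ty": -70, "tz": -134, "claw": -0.39}, {"rx": 0, "ry": 0, "rz": 0, "tx": 0, "ty": -85, "tz": -145, "claw": -0.39}, {"rx": 0, "ry": 0, "rz": 0, "tx": 0, "ty": -92, "tz": -150, "claw": -0.39}, {"rx": 0, "ry": 0, "rz": 0, "tx": 0, "ty": -92, "tz": -150, "claw": -0.39}, {"rx": 0, "ry": 0, "rz": 0, "tx": 0, "ty": -92, "tz": -150, "claw": -0.39}]'

```text
t: 18.78
ee_pos: [0.5567, -0.1672, 0.1996]
orientation: [-0.0, -0.05, 0.999, 0.0]
ft_force: [0.1, 0.4, -0.7]
width: 0.026
gripper_force: 0.0
```

```bash
python3 - <<'E'
from h import *
from rig import bot,vision
s=bot.state();w=vision.capture("wrist");pickle.dump((s,w),open("w11.pkl","wb"));cv2.imwrite("pics/w11.png",w["img"][:,:,::-1])
B=np.array([.5546,-.1706,.0935]);Rb=Rz(B[2]);o=np.array([B[0],B[1],.017]);print(s["t"],s["ft_force"])
f=lambda px,z:(1e3*(onplane(w,px,[0,0,z],s=s)-o)@Rb).round(1)[:,:2]
g=cv2.cvtColor(w["img"],cv2.COLOR_RGB2GRAY).astype(int)
def edge(X0,ax,z,span=7):
    "strongest edge (mm, board frame) near nominal board point along axis"
    ts=np.arange(-span,span+.1,.25);pts=np.array([np.array(X0,float)+t*np.eye(3)[ax] for t in ts]);pts[:,2]=z*1e3-17
    p=proj(w,o+pts/1e3@Rb.T,s).astype(np.float32)
    v=cv2.remap(g.astype(np.float32),p[:,:1],p[:,1:],cv2.INTER_LINEAR).ravel();d=np.abs(v[2:]-v[:-2]);i=d.argmax()+1
    return round(float(pts[i][ax]),2),int(d.max())
for sg in(1,-1):
    for x in(-45,-30,38,48): print(sg,x,"brown",edge([x,sg*65,0],1,.017),"bar in",edge([x,sg*79,0],1,.031,5),"bar out",edge([x,sg*107,0],1,.031,5),"card",edge([x,sg*121,0],1,.017,5))
    for y in(86,92.5,99): print("ends",edge([-59,sg*y,0],0,.031,6),edge([61,sg*y,0],0,.031,6),"card",edge([-84,sg*y,0],0,.017,6),edge([86,sg*y,0],0,.017,6))
E
```

```text
18.7833 [ 0.05758875  0.37126997 -0.74509352]
1 -45 brown (63.75, 27) bar in (76.25, 34) bar out (106.0, 30) card (120.75, 33)
1 -30 brown (65.75, 33) bar in (75.75, 34) bar out (106.0, 15) card (120.75, 29)
1 38 brown (65.5, 23) bar in (75.75, 33) bar out (106.25, 19) card (120.5, 30)
1 48 brown (66.0, 14) bar in (76.5, 22) bar out (106.5, 20) card (120.75, 33)
ends (-56.0, 30) (62.5, 7) card (-83.75, 35) (85.25, 24)
ends (-56.0, 30) (62.5, 7) card (-83.75, 25) (85.25, 25)
ends (-56.0, 32) (62.25, 7) card (-89.25, 28) (85.75, 26)
-1 -45 brown (-64.0, 31) bar in (-77.75, 38) bar out (-105.75, 30) card (-118.75, 32)
-1 -30 brown (-64.0, 31) bar in (-74.75, 36) bar out (-105.5, 36) card (-118.75, 37)
-1 38 brown (-63.75, 14) bar in (-78.0, 36) bar out (-105.25, 19) card (-118.5, 20)
-1 48 brown (-64.0, 29) bar in (-75.0, 40) bar out (-105.5, 28) card (-118.0, 21)
ends (-56.5, 48) (62.25, 25) card (-84.25, 24) (85.25, 27)
ends (-56.5, 50) (62.5, 24) card (-83.5, 36) (85.25, 35)
ends (-56.5, 50) (62.25, 25) card (-84.25, 36) (85.25, 35)
```

Both bars are parallel to the card's sides and within about 2 mm of their margin centres, and the robot is clear. I'm handing the job in.

```bash
python3 -c "
from rig import order
print(order.sign_off())"
```

```text
the job is handed in; nothing more can be done
None
```

I laid the two long weights on the card's side margins, measured within about 2 mm of centre and parallel to the card's sides. I released them only after light contact, left the short weight and the other objects alone, and handed the job in at about 19 s; no verdict came back.

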